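Hold a spring clip gaping over a sample card

TASK

I want to slip a results sheet in front of the label card: first clear the two lumps of pressed hay off the card stand's ledge into the blue waste tub. Then squeeze the orange spring clip wide open by its tails, lift it off its rest and lower it astride the middle of the card's top edge, in line with the card, with the edge one to two centimetres up between the gaping jaws, one jaw on each side and neither touching card or stand. Finish holding it there, still squeezed open and not let go; leave everything else where it is.

Things in the scene. Friction and masses are not known exactly. Their poses are not given: they have to be found in the camera images.
- card_stand: Heavy fixed green plastic stand, foot 120 (x) x 180 (y) x 12 mm high, origin at the centre of its underside, z up. A stiff white label card, 3 mm thick, 100 mm wide (y), stands upright between two lips (24 mm high over the table), its mid-plane at x = +45 mm, parallel to y; its top edge is 98 mm above the table. The flat foot on the -x side of the card is the ledge, 12 mm high.
- card_top (a point): Middle of the card's top edge (45, 0, 98 mm in the stand's frame); axes as the stand's: x through the card, y along the edge, z up.
- lump_a: Broken straw-coloured lump of pressed hay, 36 (x) x 28 (y) x 31 mm high, rigid, about 30 g, lying on the stand's ledge; origin at the centre of its underside. The 28 mm between its y faces (upright up to 22 mm, then a slightly narrower top 24 mm wide) is the width to grip.
- lump_b: Second lump, same shape and size as lump_a.
- tub: Fixed round waste tub, blue with a pale grey rim, open on top: 88 mm outer radius at the rim, 72 mm at the foot, 72 mm high, walls 4 mm, inner floor 5 mm up. Origin at the centre of its underside.
- clip_rest: Heavy fixed dark steel foot 60 (x) x 130 (y) x 12 mm high with a thin upright steel blade along y in its middle, 4 mm thick, 110 mm long, top 38 mm above the underside. Origin at the centre of its underside.
- clip: Orange spring clip (peg type), 60 g; at the start it stands upright astride the rest's blade, jaw tips down on the rest's foot (12 mm above the table), tails up. The frame is of its -x half: origin midway between the jaw tips at the start, z up, y along hinge and jaws (44 mm wide), x the way tails are squeezed and jaws spread. Being part of a half, it leans by half the joint value when squeezed.
- tail_a (a point): Outer top edge, mid-width, of the -x half's tail, 83 mm above the jaw tips. The tails (30 mm wide in y) splay in a V up from the hinge, 52 mm apart over their outsides at the tips; squeezed together along x they spread the jaws, and at the stop are nearly upright and parallel, about 20 mm over their outsides.
- tail_b (a point): The same on the other (+x) half's tail.
- clip_spread (a joint): Angle between the clip's two halves, rad: 0 as it sits on the blade (tips 4 mm apart), up to 0.75 at its stop, where the jaw tips are about 37 mm apart; each half turns by half of it about the hinge. A spring closes it: squeezing at the tail tips takes about 3 N to start and 10 N to reach the stop.
- clip_hinge (a point): Middle of the clip's hinge pin, 45 mm above the jaw tips when shut and about 42 mm above them when fully spread.
- jaw_a (a point): Inner lower edge, mid-width, of the jaw of clip (its -x jaw).
- jaw_b (a point): Inner lower edge, mid-width, of the other (+x) jaw.
- jar: Bystander: amber sample jar with white cap, 60 mm across, 85 mm high; origin under its centre.
- beaker: Bystander: small steel cup, 60 mm across, 75 mm high; origin under its centre.
- stopper: Bystander: small black rubber stopper, 30 mm across, 26 mm high; origin under its centre.
- tin: Bystander: small round red tin, 32 mm across, 24 mm high; origin under its centre.
- weight: Bystander: brass balance weight, 32 mm across, 46 mm high; origin under its centre.

How it is judged (in metres and radians):
On the way, in this order (a step that is already met when the one before it is completed fails the run):
1. both lumps lie in the tub (horizontal distance between each of lump_a, lump_b and tub below 0.08 m and height (world z) of each of lump_a, lump_b below 0.06 m), for 0.2 s.
2. the clip, squeezed open between the fingers, is lifted clear of its rest (value of joint clip_spread above 0.4 rad and contact force between the fingers and clip above 3 N and height (world z) of each of jaw_a, jaw_b above 0.045 m), for 0.2 s.
At the end, for the whole second after the job is handed in: Lumps in the tub. Clip held still (over 3 N), spread over 0.4 rad, within 0.2 rad of the card's line, not touching the stand (under 0.5 N), hinge over the edge; jaw tips 7 mm or more below it, within 25 mm of its middle, one each side, 4 mm or more from the card's mid-plane (all of step 1 and value of joint clip_spread above 0.4 rad and contact force between the fingers and clip above 3 N and z of each of jaw_a, jaw_b in the frame of card_top below -0.007 m and y of jaw_a in the frame of card_top between -0.025 and 0.025 m and y of jaw_b in the frame of card_top between -0.025 and 0.025 m and ((x of jaw_a in the frame of card_top below -0.004 m and x of jaw_b in the frame of card_top above 0.004 m) or (x of jaw_b in the frame of card_top below -0.004 m and x of jaw_a in the frame of card_top above 0.004 m)) and z of clip_hinge in the frame of card_top above 0.006 m and angle between the y axis of clip and the y axis of card_stand, either way round below 0.2 rad and contact force between clip and card_stand below 0.5 N and linear speed of clip below 0.03 m/s); the arm keeps its last pose, push and grip.
It fails at once if a bystander (jar, beaker, stopper, tin, weight) is shifted by more than 30 mm (distance of any of jar, beaker, stopper, tin, weight from where it was at the start of the episode above 0.03 m).
It also fails if it takes over 67 s, if anything falls off the work surface, if the arm or the gripper's body presses on something with over 40 N, if the wrist force passes 120 N, or if a joint passes its speed limit or range.

ROBOT

A 6-joint arm with a two-finger parallel gripper is mounted at the origin on the work surface. World frame = base frame: x ahead of the robot, y to its left, z up, the work surface at z = 0. Lengths are in m, angles in degrees, forces in N, time in s.
With the tool pointing down it reaches from about 0.4 to 0.825 m from the base axis. Payload 7 kg.
Tool frame: the origin (TCP) lies midway between the tips of the shut fingers; the grasp point (between the pads) lies 19 mm behind it; z points along the fingers, y is the line along which they close (so a half turn about z gives the same grasp; the last joint's range is limited). The gripper opens to 88 mm and grips with 3 to 60 N. Pads are 19 mm wide; open, the fingers measure 130 mm over their backs; the gripper's body (78 mm by 193 mm) begins 47 mm behind the grasp point.
Start: joints at [-49.326, 20.546, 0.682, 0, -70.136, -16.507], TCP at [0.276, -0.616, 0.227] pointing down, gripper open.
Joint ranges: [-176.03, 176.03], [-82.01, 121.73], [-58.28, 71.71], [-173.87, 95.51], [-174.79, -0.11], [-173.66, 173.66]. Speed limits (degrees/s): [136.94, 136.94, 172.46, 180, 180, 180].

INTERFACE

Orientations are given as [roll, pitch, yaw] about the fixed x, y, z axes, in that order (R = Rz(yaw) Ry(pitch) Rx(roll)).
In Python, from plant import r gives the robot as it stands.
- The arm moves only by the tool drive_tool, never from a script. Its argument "commands" is a list of rows, each an object of numbers: "hand": the closure, from 0 (fully open) to 1 (shut); "tx", "ty", "tz": the shift along the world's x, y, z scaled (see below); "turn": the turn about the world's z scaled (see below). A call has 1 to 10 rows; each row is the pose to reach, as a shift and turn from the pose commanded when the call began; what a row does not reach only later rows make up. The controller multiplies each number of a shift by 0.6 m and each number of a turn by 90 degrees. A row lasts 1/10 s, in which the tool goes at most 50 mm and 8.59 degrees, less where a joint would pass 70% of its speed; a pose out of reach is approached as far as the arm can. A call with a number of a shift or a turn outside -1 to 1 is refused whole. A call with a gripper value outside its range is refused whole. The fingers move at their own pace and stop on an object; "grip_force" is the grip in N (left out, the last holds). Time passes only in rows, so rows that repeat a pose let the fingers close. It gives the time, the measured TCP pose, the force, the opening and the grip force at its end, in the units of the state.
- r.get_state(): the state, without advancing time (a new reading comes with each control period).
- r.capture(name): name is "scene" or "side" or "wrist"; returns a dict with "frame" (400x640x3 uint8, red, green, blue), "fx", "fy", "cx", "cy" (pixels), "world_from_camera" (4x4, takes a point from camera to world coordinates); the wrist camera has in their place "T_tool_cam" (4x4, takes a point from camera to tool coordinates, whose origin is the TCP and whose axes are the flange's). Camera axes: x right, y down, z forward; pixel columns grow to the right and rows downward; lengths in m; the calibration is good to about 2 mm. A picture is of the moment at which its call begins: read the wrist's pose just before it. There is no depth.
- r.close_job(): hands the job in; it is judged then, once.
Trained networks look in the newest picture that a camera, given by its name, has taken for a name from the list of things; names that differ only in an ending like _2 or _b are one class to them, and where a whole thing is asked for, a point or a joint stands for the part that bears it (a point fixed in the world has none). Each returns a list of dicts, best first, with "score" (0 to 1); they miss things now and then, are a little off and sometimes report something else, mostly with a low value. They report only what shows in the picture. A call takes as long as a camera call.
- r.trace(label, camera): "pixels" (400x640 bool, what is visible of it) and "extent" ([left, top, right, bottom] in pixels, round what is visible of it).
The state is a dict: "time_s": time; "joints": joint angles; "qd": joint speeds; "joint_torque": joint torques, N m; "tcp_pos": TCP position; "eef_rot": TCP orientation; "contact_force": force on the tool from outside, world axes, zero at the start; "moment": the same for the moment, N m; "gripper_width": finger opening in m; "gripper_force": force on a finger pad.
Only numpy, scipy, OpenCV 4.12 (cv2) and the standard library are available. Lean on these libraries where they do the work, as an engineer would, in place of code of your own. Each camera call takes 0.05 s, during which the arm holds its last target. There are 200 camera calls.

## Working session

There is one attempt and no reset: what is moved stays moved. The work goes in short steps, Python scripts to look and compute and a tool call to move; the robot and the scene stay as the last step left them, time stands still between calls to the robot, and variables do not carry over. Pictures are saved under pics/ and viewed, at most 13 in all, crops included, and the job is handed in when it is done.

Besides the shell and the picture viewer there is one more tool, called after "Call:" by a JSON object that holds its "name" and its "arguments", one argument or row to a line. drive_tool: Moves the arm, as the interface text tells. Its arguments: {"type":"object","properties":{"commands":{"type":"array"},"grip_force":{"type":"number"}},"required":["commands"]}

```bash
mkdir -p pics; ls; cat > h.py <<'E'
import numpy as np, cv2
from plant import r
from scipy.spatial.transform import Rotation as R
def cam(name):
    s=r.get_state(); c=r.capture(name)
    if 'world_from_camera' in c: T=np.array(c['world_from_camera'])
    else:
        W=np.eye(4); W[:3,:3]=R.from_euler('xyz',s['eef_rot'],degrees=True).as_matrix(); W[:3,3]=s['tcp_pos']; T=W@np.array(c['T_tool_cam'])
    return c,T
def ray(c,T,uv,z):
    d=T[:3,:3]@np.array([(uv[0]-c['cx'])/c['fx'],(uv[1]-c['cy'])/c['fy'],1]); o=T[:3,3]
    return (o+d*(z-o[2])/d[2])
def proj(c,T,p):
    q=np.linalg.inv(T)@np.append(p,1); return np.array([q[0]/q[2]*c['fx']+c['cx'],q[1]/q[2]*c['fy']+c['cy']])
def save(c,f): cv2.imwrite('pics/'+f,cv2.cvtColor(c['frame'],cv2.COLOR_RGB2BGR))
E
python3 - <<'E'
from h import *
print(r.get_state())
for n in ['scene','side','wrist']:
    c,T=cam(n); save(c,n+'0.png'); print(n,T.round(3).tolist(),c['fx'])
    for l in ['card_stand','lump_a','tub','clip_rest','clip','jar','beaker','stopper','tin','weight']:
        for d in r.trace(l,n)[:3]:
            if d['score']>.3:
                e=d['extent']; ys,xs=np.nonzero(d['pixels']); print(n,l,round(d['score'],2),[round(float(v)) for v in e],'c@z.02',ray(c,T,(xs.mean(),ys.mean()),.02).round(3)[:2])
E
```

```text
pics
{'time_s': 0.0, 'joints': array([-4.93273420e+01,  2.05931643e+01,  6.33444347e-01, -2.05902426e-02,
       -7.01352284e+01, -1.65077356e+01]), 'qd': array([-0.03054849,  0.01156502,  0.07187559,  0.02151934, -0.03680612,
        0.05495012]), 'joint_torque': array([-1.19537628e-03, -5.82718670e+01,  2.93055439e+01,  6.99739069e+00,
        6.70002846e-03, -2.31056301e-04]), 'tcp_pos': array([ 0.27610746, -0.61540919,  0.22559919]), 'eef_rot': array([ 1.79903465e+02, -8.42368587e-03, -1.55842083e+02]), 'contact_force': array([-0.14414087, -0.23981438, -0.52870276]), 'moment': array([-0.04735237, -0.01878727, -0.04253242]), 'gripper_force': 0.0, 'gripper_width': 0.08744226832537048}
scene [[0.78, 0.408, -0.475, 1.243], [0.626, -0.503, 0.596, -0.869], [0.005, -0.762, -0.648, 1.019], [0.0, 0.0, 0.0, 1.0]] 509.9802128748462
scene card_stand 0.91 [277, 194, 345, 235] c@z.02 [0.527 0.006]
scene lump_a 0.59 [316, 190, 327, 195] c@z.02 [0.49  0.099]
scene tub 0.9 [164, 226, 240, 290] c@z.02 [ 0.416 -0.325]
scene clip_rest 0.9 [338, 143, 372, 165] c@z.02 [0.461 0.332]
scene clip 0.61 [30
[... 920 characters left out ...]
78, 367, 295] c@z.02 [0.431 0.161]
side clip 0.39 [253, 197, 269, 218] c@z.02 [ 0.706 -0.017]
side jar 0.95 [209, 250, 243, 293] c@z.02 [0.722 0.186]
side jar 0.42 [318, 346, 335, 382] c@z.02 [0.469 0.331]
side beaker 0.91 [265, 139, 291, 174] c@z.02 [ 0.717 -0.217]
side stopper 0.58 [355, 278, 369, 293] c@z.02 [0.431 0.161]
side tin 0.68 [376, 180, 385, 196] c@z.02 [ 0.434 -0.143]
side weight 0.59 [253, 197, 268, 218] c@z.02 [ 0.706 -0.018]
side weight 0.53 [320, 345, 333, 384] c@z.02 [0.468 0.336]
wrist [[-0.408, 0.871, 0.272, 0.202], [0.913, 0.39, 0.122, -0.649], [0.0, 0.298, -0.955, 0.385], [0.0, 0.0, 0.0, 1.0]] 278.3362581455298
wrist tub 0.59 [395, 304, 437, 396] c@z.02 [ 0.429 -0.398]
```

```bash
python3 - <<'E'
import cv2,numpy as np
a=cv2.imread('pics/side0.png')[100:400,190:440]; b=cv2.imread('pics/scene0.png')[120:300,150:420]
a=cv2.resize(a,None,fx=2,fy=2,interpolation=3)
cv2.imwrite('pics/c1.png',a); cv2.imwrite('pics/c2.png',cv2.resize(b,None,fx=2.9,fy=2.9,interpolation=3))
E
```

```text
(no output)
```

View pics/c1.png

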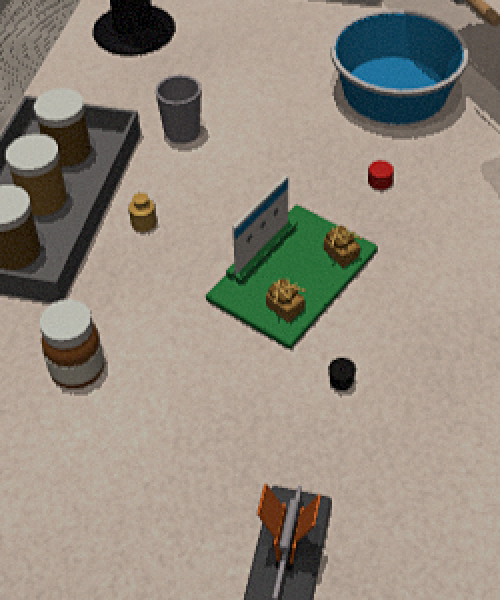

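View pics/c2.png

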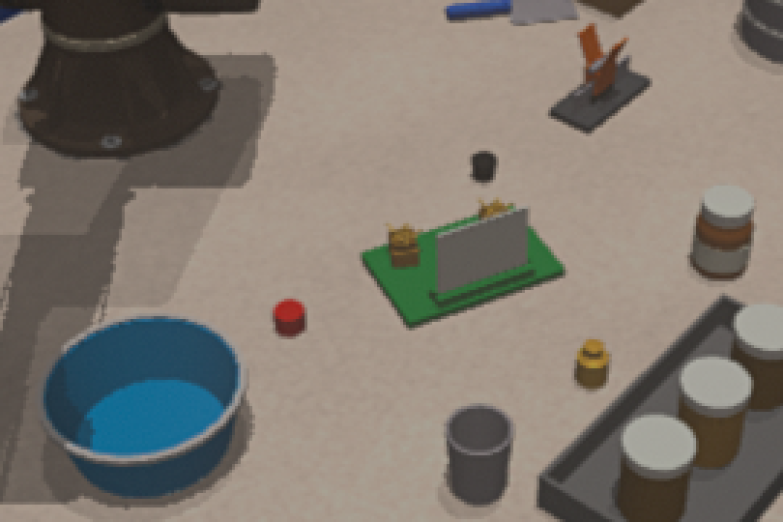

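The two pictures show the stand (c1 corners at 378,248 / 291,347 / 207,297 / 295,206), the lumps at 285,300 and 342,245, the clip on its blade at 290,525, the tub at 400,60, a red tin near the path and a black stopper at 342,373.

```bash
python3 - <<'E'
from h import *
c,T=cam('side')
f=lambda x,y,z: ray(c,T,(190+x/2,100+y/2),z)[:2].round(4)
C=[f(*p,.012) for p in [(378,248),(291,347),(207,297),(295,206)]]
print('corners',C, np.mean(C,0),[np.linalg.norm(C[i]-C[(i+1)%4]).round(3) for i in range(4)])
e=C[2]-C[1]; e2=C[3]-C[0]; print('yaw x',np.degrees(np.arctan2(*(e+e2)[::-1])))
a,b=f(289,179,.098),f(234,232,.098); print('card',a,b,(a+b)/2,np.linalg.norm(a-b), np.degrees(np.arctan2(*(b-a)[::-1])))
print('lumps',f(286,300,.028),f(342,245,.028))
print('blade',f(299,487,.038),f(279,598,.038))
print('tails',f(265,486,.095),f(319,496,.095))
print('tub rim',[f(*p,.072) for p in [(332,55),(466,60),(400,13),(396,98)]])
c2,T2=cam('scene')
g=lambda x,y,z: ray(c2,T2,(150+x/2.9,120+y/2.9),z)[:2].round(4)
C=[g(*p,.012) for p in [(362,258),(410,326),(565,271)]];print(C,(C[0]+C[2])/2)
a,b=g(438,234,.098),g(528,209,.098); print('card',a,b,(a+b)/2)
print('lump',g(404,240,.028)); print('tubrim',[g(*p,.072) for p in [(42,396),(245,380),(150,317),(130,465)]])
print('tails',g(588,27,.095),g(625,40,.095),'rest',[g(*p,.012) for p in [(551,112),(590,130),(650,82)]])
E
```

```text
corners [array([ 0.4193, -0.0276]), array([0.4908, 0.1338]), array([0.5974, 0.0856]), array([ 0.5284, -0.0753])] [0.508975 0.029125] [np.float64(0.177), np.float64(0.117), np.float64(0.175), np.float64(0.119)]
yaw x -23.969882296337627
card [ 0.5276 -0.0337] [0.5694 0.0589] [0.5485 0.0126] 0.10159724405711015 65.70539849358708
lumps [0.5066 0.0841] [ 0.4597 -0.0092]
blade [0.4477 0.3088] [0.4442 0.4157]
tails [0.4714 0.3451] [0.4235 0.3445]
tub rim [array([ 0.5243, -0.3044]), array([ 0.3487, -0.3286]), array([ 0.4475, -0.4179]), array([ 0.4292, -0.2323])]
[array([ 0.4302, -0.0434]), array([ 0.5351, -0.089 ]), array([0.6053, 0.0726])] [0.51775 0.0146 ]
card [ 0.5328 -0.0417] [0.5771 0.0434] [0.55495 0.00085]
lump [ 0.4577 -0.0083]
tubrim [array([ 0.3847, -0.4058]), array([ 0.5088, -0.2802]), array([ 0.3819, -0.2785]), array([ 0.5052, -0.4101])]
tails [0.4264 0.3559] [0.4754 0.3602] rest [array([0.4269, 0.2883]), array([0.483, 0.288]), array([0.4823, 0.4131])]
```

Call:
{"name": "drive_tool", "arguments": {
  "commands": [
    {"tx": 0.173, "ty": 0.543, "tz": 0.05, "turn": -0.27, "hand": 0.3},
    {"tx": 0.173, "ty": 0.543, "tz": 0.05, "turn": -0.27, "hand": 0.3},
    {"tx": 0.173, "ty": 0.543, "tz": 0.05, "turn": -0.27, "hand": 0.3},
    {"tx": 0.173, "ty": 0.543, "tz": 0.05, "turn": -0.27, "hand": 0.3},
    {"tx": 0.173, "ty": 0.543, "tz": 0.05, "turn": -0.27, "hand": 0.3},
    {"tx": 0.173, "ty": 0.543, "tz": 0.05, "turn": -0.27, "hand": 0.3},
    {"tx": 0.173, "ty": 0.543, "tz": 0.05, "turn": -0.27, "hand": 0.3}
  ]
}}

```text
time_s: 2.45
tcp_pos: [0.3804, -0.2881, 0.2571]
eef_rot: [-180.0, 0.1, 179.9]
contact_force: [1.2, -0.4, 0.5]
gripper_width: 0.0612
gripper_force: 0.0
```

Call:
{"name": "drive_tool", "arguments": {
  "commands": [
    {"tx": 0.173, "ty": 0.543, "turn": -0.266, "hand": 0.3},
    {"tx": 0.173, "ty": 0.543, "turn": -0.266, "hand": 0.3},
    {"tx": 0.173, "ty": 0.543, "turn": -0.266, "hand": 0.3},
    {"tx": 0.173, "ty": 0.543, "turn": -0.266, "hand": 0.3},
    {"tx": 0.173, "ty": 0.543, "turn": -0.266, "hand": 0.3},
    {"tx": 0.173, "ty": 0.543, "turn": -0.266, "hand": 0.3},
    {"tx": 0.173, "ty": 0.543, "turn": -0.266, "hand": 0.3},
    {"tx": 0.173, "ty": 0.543, "turn": -0.266, "hand": 0.3},
    {"tx": 0.173, "ty": 0.543, "turn": -0.266, "hand": 0.3}
  ]
}}

```text
invalid input
```

```bash
python3 - <<'E'
from h import *
s=r.get_state(); print(s['time_s'],s['tcp_pos'],s['eef_rot'],s['joints'].round(1),s['gripper_width'])
c,T=cam('wrist'); save(c,'w1.png')
np.savez('w1.npz',T=T,k=[c['fx'],c['fy'],c['cx'],c['cy']])
for l in ['lump_a','card_stand']:
  for d in r.trace(l,'wrist')[:3]:
    if d['score']<.3: continue
    ys,xs=np.nonzero(d['pixels']); print(l,d['score'],d['extent'],ray(c,T,(xs.mean(),ys.mean()),.028),cv2.minAreaRect(np.c_[xs,ys].astype(np.int32)))
E
```

```text
2.45 [ 0.38037261 -0.28805535  0.25714554] [-1.79984349e+02  6.19281099e-02  1.79879871e+02] [-13.4   0.3 -20.6   0.  -69.1 -76.7] 0.06119444827796453
lump_a 0.65 [487.8, 209.6, 525.1, 237.1] [ 0.45881447 -0.01349071  0.028     ] ((510.4753723144531, 227.77047729492188), (32.52136993408203, 29.96063232421875), 50.19443130493164)
card_stand 0.93 [459.3, 197.0, 588.2, 263.6] [ 0.46510754 -0.00416381  0.028     ] ((525.3290405273438, 231.57101440429688), (122.89875030517578, 52.09224319458008), 13.201088905334473)
```

View pics/w1.png

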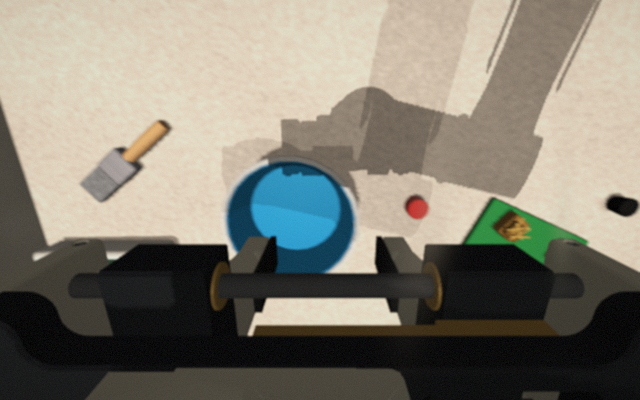

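The picture shows the tub at about (290,205), the tin at (417,207) and the near lump at (512,226). The second call was refused, apparently because tz was missing.

Call:
{"name": "drive_tool", "arguments": {
  "commands": [
    {"tx": 0.171, "ty": 0.541, "tz": 0, "turn": -0.268, "hand": 0.3},
    {"tx": 0.171, "ty": 0.541, "tz": 0, "turn": -0.268, "hand": 0.3},
    {"tx": 0.171, "ty": 0.541, "tz": 0, "turn": -0.268, "hand": 0.3},
    {"tx": 0.171, "ty": 0.541, "tz": 0, "turn": -0.268, "hand": 0.3},
    {"tx": 0.171, "ty": 0.541, "tz": 0, "turn": -0.268, "hand": 0.3},
    {"tx": 0.171, "ty": 0.541, "tz": 0, "turn": -0.268, "hand": 0.3},
    {"tx": 0.171, "ty": 0.541, "tz": 0, "turn": -0.268, "hand": 0.3},
    {"tx": 0.171, "ty": 0.541, "tz": 0, "turn": -0.268, "hand": 0.3},
    {"tx": 0.171, "ty": 0.541, "tz": 0, "turn": -0.268, "hand": 0.3}
  ]
}}

```text
time_s: 3.5
tcp_pos: [0.4835, 0.0358, 0.2561]
eef_rot: [-180.0, -0.0, 155.9]
contact_force: [-0.5, -0.1, 0.2]
gripper_width: 0.0612
gripper_force: 0.0
```

```bash
cat > look.py <<'E'
from h import *
import sys
s=r.get_state(); print(s['time_s'],s['tcp_pos'].round(4),s['eef_rot'].round(2),s['joints'].round(1),s['gripper_width'])
c,T=cam('wrist'); save(c,sys.argv[1])
for l in sys.argv[2:]:
  l,z=l.split(':'); 
  for d in r.trace(l,'wrist')[:3]:
    if d['score']<.3: continue
    ys,xs=np.nonzero(d['pixels']); cn=max(cv2.findContours(d['pixels'].astype(np.uint8),0,1)[0],key=len)[:,0]
    w=np.array([ray(c,T,p,float(z))[:2] for p in cn])
    print(l,round(d['score'],2),np.round(d['extent']),ray(c,T,(xs.mean(),ys.mean()),float(z)).round(4),'world rect',cv2.minAreaRect((w*1000).astype(np.float32)))
E
python3 look.py w2.png lump_a:.03 card_stand:.012
```

```text
3.5 [0.4835 0.0358 0.2561] [-1.7996e+02 -3.0000e-02  1.5586e+02] [  27.5    1.2  -19.8    0.   -69.  -141.7] 0.06119171410030814
lump_a 0.98 [273. 158. 300. 186.] [ 0.4572 -0.0115  0.03  ] world rect ((458.1954040527344, -11.655658721923828), (30.0720272064209, 39.65688705444336), 51.78831481933594)
lump_a 0.94 [348. 159. 373. 193.] [0.5052 0.0805 0.03  ] world rect ((506.01043701171875, 80.91323852539062), (32.00777816772461, 40.06599426269531), 56.151031494140625)
card_stand 0.77 [263. 150. 386. 247.] [0.5171 0.0187 0.012 ] world rect ((521.783447265625, 16.318321228027344), (178.73626708984375, 153.1583709716797), 65.88856506347656)
card_stand 0.54 [384.  89. 406. 113.] [0.4305 0.1588 0.012 ] world rect ((430.31085205078125, 158.55068969726562), (28.95859718322754, 26.917888641357422), 65.7801284790039)
```

View pics/w2.png

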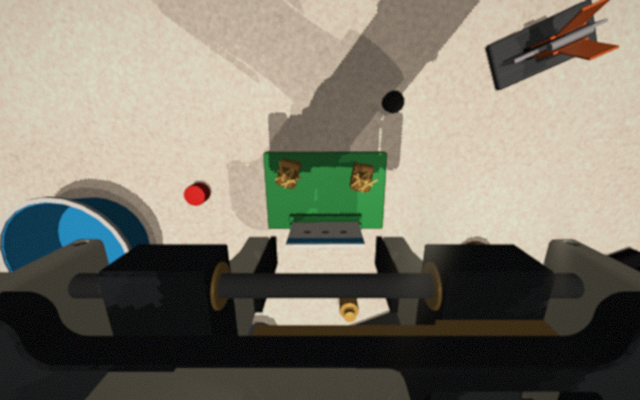

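The stand is at rows 152–228 and columns 265–386, lined up with the tool. The lumps are at (288,174) and (362,177), and the clip is at upper right. I'll zoom in to see how the lumps are turned.

```bash
python3 - <<'E'
from h import *
a=cv2.imread('pics/w2.png')[140:255,255:395]; cv2.imwrite('pics/w2c.png',cv2.resize(a,None,fx=5,fy=5,interpolation=cv2.INTER_CUBIC))
c,T=cam('wrist')
C=[ray(c,T,p,.012)[:2].round(4) for p in [(265,152.5),(386,152),(385,228)]]; print(C,(C[0]+C[2])/2)
a,b=[ray(c,T,p,.098)[:2] for p in [(287,242),(364,242)]]; print(a,b,(a+b)/2)
E
```

```text
[array([ 0.4188, -0.0344]), array([0.4899, 0.1241]), array([0.5995, 0.081 ])] [0.50915 0.0233 ]
[ 0.52580635 -0.04015915] [0.56545084 0.04732392] [0.5456286  0.00358238]
```

View pics/w2c.png

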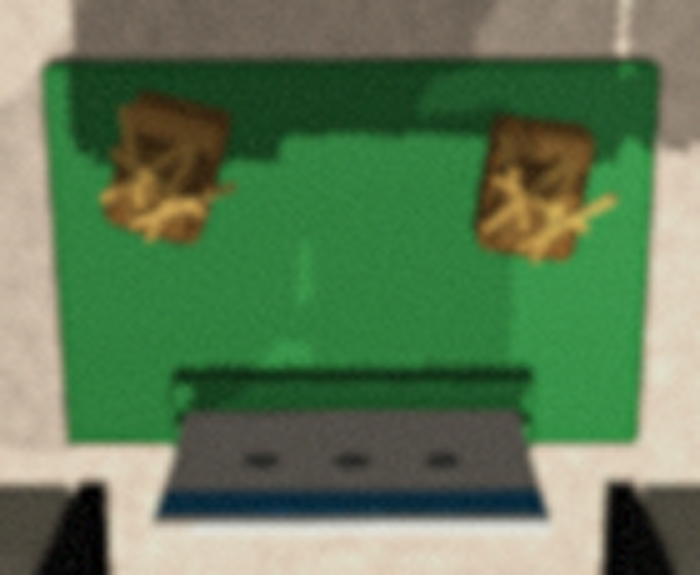

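Call:
{"name": "drive_tool", "arguments": {
  "commands": [
    {"tx": -0.041, "ty": -0.076, "tz": -0.2, "turn": -0.13, "hand": 0.3},
    {"tx": -0.041, "ty": -0.076, "tz": -0.25, "turn": -0.13, "hand": 0.3},
    {"tx": -0.041, "ty": -0.076, "tz": -0.25, "turn": -0.13, "hand": 0.3},
    {"tx": -0.041, "ty": -0.076, "tz": -0.25, "turn": -0.13, "hand": 0.3},
    {"tx": -0.041, "ty": -0.076, "tz": -0.397, "turn": -0.13, "hand": 0.3},
    {"tx": -0.041, "ty": -0.076, "tz": -0.397, "turn": -0.13, "hand": 0.3},
    {"tx": -0.041, "ty": -0.076, "tz": -0.397, "turn": -0.13, "hand": 0.3},
    {"tx": -0.041, "ty": -0.076, "tz": -0.397, "turn": -0.13, "hand": 1},
    {"tx": -0.041, "ty": -0.076, "tz": -0.397, "turn": -0.13, "hand": 1},
    {"tx": -0.041, "ty": -0.076, "tz": -0.397, "turn": -0.13, "hand": 1}
  ],
  "grip_force": 12
}}

```text
time_s: 4.7
tcp_pos: [0.4598, -0.0104, 0.0206]
eef_rot: [179.8, 0.1, 144.1]
contact_force: [-0.6, 0.2, 1.0]
gripper_width: 0.0428
gripper_force: 0.0
```

Call:
{"name": "drive_tool", "arguments": {
  "commands": [
    {"tx": 0, "ty": 0, "tz": 0, "turn": 0, "hand": 1},
    {"tx": 0, "ty": 0, "tz": 0, "turn": 0, "hand": 1},
    {"tx": 0, "ty": 0, "tz": 0.15, "turn": 0, "hand": 1},
    {"tx": 0, "ty": 0, "tz": 0.2, "turn": 0, "hand": 1},
    {"tx": 0, "ty": 0, "tz": 0.2, "turn": 0, "hand": 1}
  ]
}}

```text
time_s: 5.2
tcp_pos: [0.4601, -0.0106, 0.143]
eef_rot: [179.7, 0.2, 144.1]
contact_force: [0.4, 0.9, -1.5]
gripper_width: 0.0287
gripper_force: 11.6
```

Call:
{"name": "drive_tool", "arguments": {
  "commands": [
    {"tx": -0.032, "ty": -0.57, "tz": 0.02, "turn": 0, "hand": 1},
    {"tx": -0.032, "ty": -0.57, "tz": 0.02, "turn": 0, "hand": 1},
    {"tx": -0.032, "ty": -0.57, "tz": 0.02, "turn": 0, "hand": 1},
    {"tx": -0.032, "ty": -0.57, "tz": 0.02, "turn": 0, "hand": 1},
    {"tx": -0.032, "ty": -0.57, "tz": 0.02, "turn": 0, "hand": 1},
    {"tx": -0.032, "ty": -0.57, "tz": 0.02, "turn": 0, "hand": 1},
    {"tx": -0.032, "ty": -0.57, "tz": 0.02, "turn": 0, "hand": 1},
    {"tx": -0.032, "ty": -0.57, "tz": 0.02, "turn": 0, "hand": 1},
    {"tx": -0.032, "ty": -0.57, "tz": -0.12, "turn": 0, "hand": 1},
    {"tx": -0.032, "ty": -0.57, "tz": -0.12, "turn": 0, "hand": 1}
  ]
}}

```text
time_s: 6.2
tcp_pos: [0.4383, -0.353, 0.0651]
eef_rot: [180.0, 0.0, 144.0]
contact_force: [0.1, -0.6, -1.7]
gripper_width: 0.0288
gripper_force: 11.6
```

Call:
{"name": "drive_tool", "arguments": {
  "commands": [
    {"tx": 0, "ty": 0, "tz": 0, "turn": 0, "hand": 0.4},
    {"tx": 0, "ty": 0, "tz": 0, "turn": 0, "hand": 0.4},
    {"tx": 0, "ty": 0, "tz": 0, "turn": 0, "hand": 0.4},
    {"tx": 0, "ty": 0, "tz": 0.15, "turn": 0, "hand": 0.3},
    {"tx": 0, "ty": 0, "tz": 0.15, "turn": 0, "hand": 0.3}
  ]
}}

```text
time_s: 6.7
tcp_pos: [0.4396, -0.3532, 0.1599]
eef_rot: [-180.0, 0.1, 144.1]
contact_force: [0.9, -0.2, 0.2]
gripper_width: 0.0601
gripper_force: 0.0
```

```bash
python3 - <<'E'
from h import *
s=r.get_state(); print(s['time_s'],s['tcp_pos'].round(4),s['eef_rot'].round(1),s['gripper_width'])
for n in ['side','scene']:
  c,T=cam(n); save(c,n+'3.png')
  for d in r.trace('lump_a',n)[:3]:
    if d['score']>.3: ys,xs=np.nonzero(d['pixels']); print(n,d['score'].__round__(2),ray(c,T,(xs.mean(),ys.mean()),.03).round(3))
E
```

```text
6.7 [ 0.4396 -0.3532  0.1599] [-1.800e+02  1.000e-01  1.441e+02] 0.06012340227543886
scene 0.66 [ 0.441 -0.36   0.03 ]
scene 0.37 [0.497 0.086 0.03 ]
```

Call:
{"name": "drive_tool", "arguments": {
  "commands": [
    {"tx": 0.11, "ty": 0.725, "tz": 0, "turn": 0.038, "hand": 0.3},
    {"tx": 0.11, "ty": 0.725, "tz": 0, "turn": 0.038, "hand": 0.3},
    {"tx": 0.11, "ty": 0.725, "tz": 0, "turn": 0.038, "hand": 0.3},
    {"tx": 0.11, "ty": 0.725, "tz": 0, "turn": 0.038, "hand": 0.3},
    {"tx": 0.11, "ty": 0.725, "tz": 0, "turn": 0.038, "hand": 0.3},
    {"tx": 0.11, "ty": 0.725, "tz": 0, "turn": 0.038, "hand": 0.3},
    {"tx": 0.11, "ty": 0.725, "tz": 0, "turn": 0.038, "hand": 0.3},
    {"tx": 0.11, "ty": 0.725, "tz": 0, "turn": 0.038, "hand": 0.3},
    {"tx": 0.11, "ty": 0.725, "tz": 0, "turn": 0.038, "hand": 0.3},
    {"tx": 0.11, "ty": 0.725, "tz": 0, "turn": 0.038, "hand": 0.3}
  ]
}}

```text
time_s: 7.9
tcp_pos: [0.5057, 0.0861, 0.1566]
eef_rot: [179.9, 0.0, 147.7]
contact_force: [-0.2, -0.8, 1.0]
gripper_width: 0.061
gripper_force: 0.0
```

Call:
{"name": "drive_tool", "arguments": {
  "commands": [
    {"tx": 0, "ty": 0, "tz": -0.235, "turn": 0, "hand": 0.3},
    {"tx": 0, "ty": 0, "tz": -0.235, "turn": 0, "hand": 0.3},
    {"tx": 0, "ty": 0, "tz": -0.235, "turn": 0, "hand": 0.3},
    {"tx": 0, "ty": 0, "tz": -0.235, "turn": 0, "hand": 0.3},
    {"tx": 0, "ty": 0, "tz": -0.235, "turn": 0, "hand": 1},
    {"tx": 0, "ty": 0, "tz": -0.235, "turn": 0, "hand": 1},
    {"tx": 0, "ty": 0, "tz": -0.235, "turn": 0, "hand": 1},
    {"tx": 0, "ty": 0, "tz": -0.235, "turn": 0, "hand": 1},
    {"tx": 0, "ty": 0, "tz": -0.235, "turn": 0, "hand": 1},
    {"tx": 0, "ty": 0, "tz": -0.235, "turn": 0, "hand": 1}
  ]
}}

```text
time_s: 8.9
tcp_pos: [0.505, 0.082, 0.0156]
eef_rot: [180.0, 0.0, 147.5]
contact_force: [0.0, 0.1, 2.2]
gripper_width: 0.028
gripper_force: 12.0
```

Call:
{"name": "drive_tool", "arguments": {
  "commands": [
    {"tx": 0, "ty": 0, "tz": 0.235, "turn": 0, "hand": 1},
    {"tx": 0, "ty": 0, "tz": 0.235, "turn": 0, "hand": 1},
    {"tx": 0, "ty": 0, "tz": 0.235, "turn": 0, "hand": 1},
    {"tx": 0, "ty": 0, "tz": 0.235, "turn": 0, "hand": 1}
  ]
}}

```text
time_s: 9.3
tcp_pos: [0.5082, 0.0833, 0.1626]
eef_rot: [179.5, 0.3, 147.5]
contact_force: [0.5, 0.2, -1.0]
gripper_width: 0.0279
gripper_force: 12.0
```

Call:
{"name": "drive_tool", "arguments": {
  "commands": [
    {"tx": -0.108, "ty": -0.65, "tz": 0, "turn": 0, "hand": 1},
    {"tx": -0.108, "ty": -0.65, "tz": 0, "turn": 0, "hand": 1},
    {"tx": -0.108, "ty": -0.65, "tz": 0, "turn": 0, "hand": 1},
    {"tx": -0.108, "ty": -0.65, "tz": 0, "turn": 0, "hand": 1},
    {"tx": -0.108, "ty": -0.65, "tz": 0, "turn": 0, "hand": 1},
    {"tx": -0.108, "ty": -0.65, "tz": 0, "turn": 0, "hand": 1},
    {"tx": -0.108, "ty": -0.65, "tz": 0, "turn": 0, "hand": 1},
    {"tx": -0.108, "ty": -0.65, "tz": 0, "turn": 0, "hand": 1},
    {"tx": -0.108, "ty": -0.65, "tz": 0, "turn": 0, "hand": 1},
    {"tx": -0.108, "ty": -0.65, "tz": 0, "turn": 0, "hand": 1}
  ]
}}

```text
time_s: 10.3
tcp_pos: [0.4392, -0.309, 0.1557]
eef_rot: [-180.0, -0.1, 147.3]
contact_force: [0.4, -0.0, -0.2]
gripper_width: 0.0281
gripper_force: 12.0
```

Call:
{"name": "drive_tool", "arguments": {
  "commands": [
    {"tx": 0, "ty": 0, "tz": -0.145, "turn": 0, "hand": 1},
    {"tx": 0, "ty": 0, "tz": -0.145, "turn": 0, "hand": 1},
    {"tx": 0, "ty": 0, "tz": -0.145, "turn": 0, "hand": 1},
    {"tx": 0, "ty": 0, "tz": -0.145, "turn": 0, "hand": 0.4},
    {"tx": 0, "ty": 0, "tz": -0.145, "turn": 0, "hand": 0.4},
    {"tx": 0, "ty": 0, "tz": -0.145, "turn": 0, "hand": 0.4},
    {"tx": 0, "ty": 0, "tz": 0.2, "turn": 0, "hand": 0.2},
    {"tx": 0, "ty": 0, "tz": 0.2, "turn": 0, "hand": 0},
    {"tx": 0, "ty": 0, "tz": 0.2, "turn": 0, "hand": 0},
    {"tx": 0, "ty": 0, "tz": 0.2, "turn": 0, "hand": 0}
  ]
}}

```text
time_s: 11.3
tcp_pos: [0.4399, -0.3079, 0.2734]
eef_rot: [180.0, 0.2, 147.5]
contact_force: [1.6, 0.1, 1.0]
gripper_width: 0.0784
gripper_force: 0.0
```

```bash
python3 - <<'E'
from h import *
s=r.get_state(); print(s['time_s'],s['tcp_pos'].round(4),s['eef_rot'].round(1),s['gripper_width'])
for n in ['side','scene']:
  c,T=cam(n); save(c,n+'4.png')
  for d in r.trace('lump_a',n)[:3]:
    if d['score']>.2: ys,xs=np.nonzero(d['pixels']); print(n,d['score'].__round__(2),ray(c,T,(xs.mean(),ys.mean()),.03).round(3))
E
```

```text
11.3 [ 0.4399 -0.3079  0.2734] [180.    0.2 147.5] 0.0783516299767907
side 0.56 [ 0.43 -0.34  0.03]
side 0.48 [ 0.446 -0.311  0.03 ]
scene 0.67 [ 0.439 -0.357  0.03 ]
scene 0.61 [0.424 0.388 0.03 ]
scene 0.58 [ 0.453 -0.312  0.03 ]
```

Call:
{"name": "drive_tool", "arguments": {
  "commands": [
    {"tx": 0.01, "ty": 0.565, "tz": 0, "turn": 0.68, "hand": 0},
    {"tx": 0.01, "ty": 0.565, "tz": 0, "turn": 0.68, "hand": 0},
    {"tx": 0.01, "ty": 0.565, "tz": 0, "turn": 0.68, "hand": 0},
    {"tx": 0.01, "ty": 0.565, "tz": 0, "turn": 0.68, "hand": 0},
    {"tx": 0.01, "ty": 0.565, "tz": 0, "turn": 0.68, "hand": 0},
    {"tx": 0.01, "ty": 0.565, "tz": 0, "turn": 0.68, "hand": 0},
    {"tx": 0.01, "ty": 0.565, "tz": 0, "turn": 0.68, "hand": 0},
    {"tx": 0.01, "ty": 0.565, "tz": 0, "turn": 0.68, "hand": 0}
  ]
}}

```text
time_s: 12.3
tcp_pos: [0.4456, 0.0345, 0.2688]
eef_rot: [180.0, -0.0, -150.8]
contact_force: [-0.6, -0.3, 0.5]
gripper_width: 0.0873
gripper_force: 0.0
```

Call:
{"name": "drive_tool", "arguments": {
  "commands": [
    {"tx": 0.005, "ty": 0.565, "tz": 0, "turn": 0.681, "hand": 0},
    {"tx": 0.005, "ty": 0.565, "tz": 0, "turn": 0.681, "hand": 0},
    {"tx": 0.005, "ty": 0.565, "tz": 0, "turn": 0.681, "hand": 0},
    {"tx": 0.005, "ty": 0.565, "tz": 0, "turn": 0.681, "hand": 0},
    {"tx": 0.005, "ty": 0.565, "tz": 0, "turn": 0.681, "hand": 0},
    {"tx": 0.005, "ty": 0.565, "tz": 0, "turn": 0.681, "hand": 0},
    {"tx": 0.005, "ty": 0.565, "tz": 0, "turn": 0.681, "hand": 0},
    {"tx": 0.005, "ty": 0.565, "tz": 0, "turn": 0.681, "hand": 0},
    {"tx": 0.005, "ty": 0.565, "tz": 0, "turn": 0.681, "hand": 0},
    {"tx": 0.005, "ty": 0.565, "tz": 0, "turn": 0.681, "hand": 0}
  ]
}}

```text
time_s: 13.3
tcp_pos: [0.449, 0.3688, 0.2688]
eef_rot: [180.0, -0.1, -90.2]
contact_force: [-0.2, 0.6, 0.4]
gripper_width: 0.0875
gripper_force: 0.0
```

```bash
python3 look.py w5.png clip:.095 clip_rest:.012 tail_a:.095; python3 -c "
import cv2
a=cv2.imread('pics/w5.png')[60:330,180:500]; cv2.imwrite('pics/w5c.png',cv2.resize(a,None,fx=2.2,fy=2.2,interpolation=2))"
```

```text
13.3 [0.449  0.3688 0.2688] [ 1.7995e+02 -6.0000e-02 -9.0180e+01] [ 58.7  10.4  -7.7  -0.  -72.  -58.8] 0.08749934316579243
clip 0.69 [304. 151. 349. 186.] [0.447  0.3498 0.095 ] world rect ((445.8860778808594, 347.67059326171875), (43.6331901550293, 49.67607879638672), 88.59901428222656)
clip_rest 0.77 [307. 121. 350. 206.] [0.4467 0.3507 0.012 ] world rect ((446.45513916015625, 322.131591796875), (55.78083419799805, 58.926517486572266), 89.73943328857422)
tail_a 0.83 [309. 151. 326. 185.] [0.4607 0.3499 0.095 ] world rect ((460.9477233886719, 347.4925537109375), (44.401344299316406, 19.78910255432129), 87.49578094482422)
tail_a 0.58 [305. 149. 350. 186.] [0.4455 0.3496 0.095 ] world rect ((445.936279296875, 347.5494384765625), (41.23777770996094, 50.00218200683594), 89.73645782470703)
```

View pics/w5c.png

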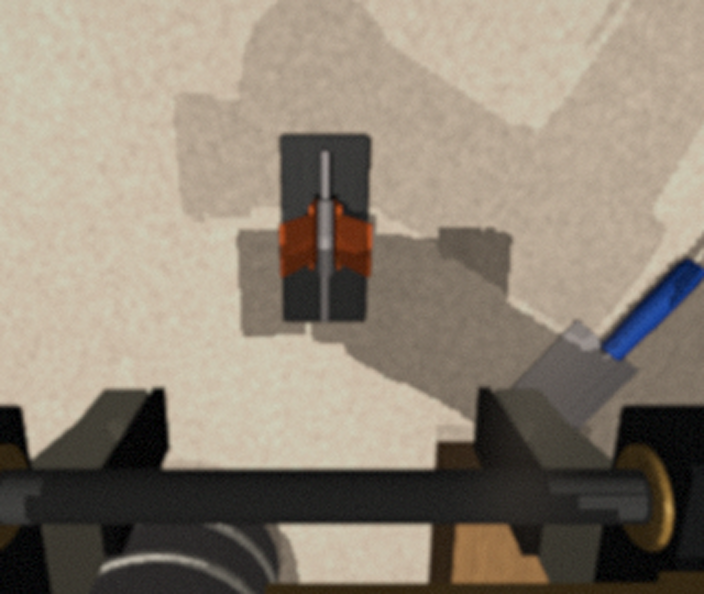

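The clip tails lie at crop columns 281–372, rows 225–275. The blade is nearly vertical at column 326, so the clip is aligned with the tool.

```bash
python3 - <<'E'
from h import *
c,T=cam('wrist')
f=lambda x,y,z: ray(c,T,(180+x/2.2,60+y/2.2),z)[:2].round(4)
for p in [(281,225),(283,276),(372,225),(371,276)]: print('tail',f(*p,.095))
print('blade',f(325,150,.038),f(325,320,.012))
print('rest',[f(*p,.012) for p in [(280,134),(371,134),(283,320),(366,320)]])
E
```

```text
tail [0.4703 0.3421]
tail [0.4699 0.3707]
tail [0.4207 0.3423]
tail [0.4206 0.3709]
blade [0.4459 0.3051] [0.446  0.4239]
rest [array([0.4751, 0.2961]), array([0.4157, 0.2963]), array([0.476 , 0.4238]), array([0.4167, 0.424 ])]
```

Call:
{"name": "drive_tool", "arguments": {
  "commands": [
    {"tx": -0.0055, "ty": -0.021, "tz": -0.2, "turn": 0, "hand": 0},
    {"tx": -0.0055, "ty": -0.021, "tz": -0.2, "turn": 0, "hand": 0},
    {"tx": -0.0055, "ty": -0.021, "tz": -0.2, "turn": 0, "hand": 0},
    {"tx": -0.0055, "ty": -0.021, "tz": -0.338, "turn": 0, "hand": 0},
    {"tx": -0.0055, "ty": -0.021, "tz": -0.338, "turn": 0, "hand": 0},
    {"tx": -0.0055, "ty": -0.021, "tz": -0.338, "turn": 0, "hand": 0},
    {"tx": -0.0055, "ty": -0.021, "tz": -0.338, "turn": 0, "hand": 0}
  ]
}}

```text
time_s: 14.25
tcp_pos: [0.4463, 0.3573, 0.0673]
eef_rot: [-180.0, -0.0, -90.0]
contact_force: [-0.4, 1.1, 0.5]
gripper_width: 0.0878
gripper_force: 0.0
```

Call:
{"name": "drive_tool", "arguments": {
  "commands": [
    {"tx": 0, "ty": 0, "tz": 0, "turn": 0, "hand": 1},
    {"tx": 0, "ty": 0, "tz": 0, "turn": 0, "hand": 1},
    {"tx": 0, "ty": 0, "tz": 0, "turn": 0, "hand": 1},
    {"tx": 0, "ty": 0, "tz": 0, "turn": 0, "hand": 1},
    {"tx": 0, "ty": 0, "tz": 0, "turn": 0, "hand": 1},
    {"tx": 0, "ty": 0, "tz": 0, "turn": 0, "hand": 1},
    {"tx": 0, "ty": 0, "tz": 0, "turn": 0, "hand": 1},
    {"tx": 0, "ty": 0, "tz": 0, "turn": 0, "hand": 1},
    {"tx": 0, "ty": 0, "tz": 0, "turn": 0, "hand": 1},
    {"tx": 0, "ty": 0, "tz": 0, "turn": 0, "hand": 1}
  ],
  "grip_force": 22
}}

```text
time_s: 15.25
tcp_pos: [0.4472, 0.3586, 0.0684]
eef_rot: [-179.8, 0.1, -90.0]
contact_force: [-1.1, 0.1, 11.1]
gripper_width: 0.0201
gripper_force: 22.0
```

Call:
{"name": "drive_tool", "arguments": {
  "commands": [
    {"tx": 0, "ty": 0, "tz": 0.03, "turn": 0, "hand": 1},
    {"tx": 0, "ty": 0, "tz": 0.06, "turn": 0, "hand": 1},
    {"tx": 0, "ty": 0, "tz": 0.1, "turn": 0, "hand": 1},
    {"tx": 0, "ty": 0, "tz": 0.15, "turn": 0, "hand": 1},
    {"tx": 0, "ty": 0, "tz": 0.2, "turn": 0, "hand": 1},
    {"tx": 0, "ty": 0, "tz": 0.25, "turn": 0, "hand": 1},
    {"tx": 0, "ty": 0, "tz": 0.25, "turn": 0, "hand": 1},
    {"tx": 0, "ty": 0, "tz": 0.25, "turn": 0, "hand": 1}
  ]
}}

```text
time_s: 16.05
tcp_pos: [0.4457, 0.3575, 0.217]
eef_rot: [-180.0, 0.1, -90.1]
contact_force: [0.2, -0.7, -1.8]
gripper_width: 0.0203
gripper_force: 22.0
```

```bash
python3 - <<'E'
from h import *
s=r.get_state(); print(s['time_s'],s['tcp_pos'].round(4),s['eef_rot'].round(1),s['gripper_width'])
t=s['tcp_pos']
ims=[]
for n in ['side','scene']:
  c,T=cam(n); u,v=proj(c,T,t-[0,0,.03]).astype(int); print(n,u,v)
  y0=min(max(v-45,0),310); a=c['frame'][y0:y0+90,u-45:u+45]; a=cv2.resize(a,(400,400),interpolation=2).copy()
  for p in [t,t-[0,0,.055]]:
    q=(proj(c,T,p)-[u-45,y0])*400/90; cv2.circle(a,tuple(int(x) for x in q),3,(0,255,255),-1)
  ims.append(a)
cv2.imwrite('pics/lift.png',cv2.cvtColor(np.hstack(ims),cv2.COLOR_RGB2BGR))
E
```

```text
16.05 [0.4457 0.3575 0.217 ] [-1.80e+02  1.00e-01 -9.01e+01] 0.02031177938869741
side 335 324
scene 359 106
```

View pics/lift.png

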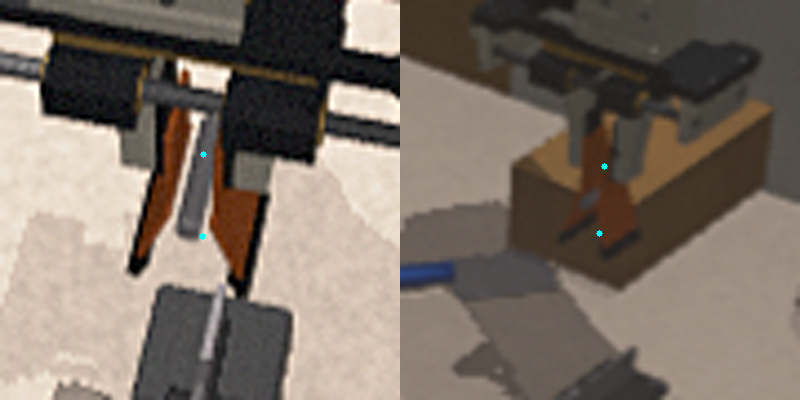

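Both views show the clip held upright with its jaws gaping and the tips about 55 mm below the TCP. Next I'll carry it over the card.

Call:
{"name": "drive_tool", "arguments": {
  "commands": [
    {"tx": 0.044, "ty": -0.147, "tz": 0, "turn": -0.067, "hand": 1},
    {"tx": 0.088, "ty": -0.22, "tz": 0, "turn": -0.133, "hand": 1},
    {"tx": 0.11, "ty": -0.294, "tz": 0, "turn": -0.2, "hand": 1},
    {"tx": 0.13, "ty": -0.367, "tz": 0, "turn": -0.267, "hand": 1},
    {"tx": 0.15, "ty": -0.44, "tz": 0, "turn": -0.267, "hand": 1},
    {"tx": 0.165, "ty": -0.514, "tz": 0, "turn": -0.267, "hand": 1},
    {"tx": 0.175, "ty": -0.55, "tz": 0, "turn": -0.267, "hand": 1},
    {"tx": 0.175, "ty": -0.587, "tz": 0, "turn": -0.267, "hand": 1},
    {"tx": 0.175, "ty": -0.587, "tz": 0, "turn": -0.267, "hand": 1},
    {"tx": 0.175, "ty": -0.587, "tz": 0, "turn": -0.267, "hand": 1}
  ]
}}

```text
time_s: 17.15
tcp_pos: [0.5503, 0.0045, 0.2154]
eef_rot: [179.9, -0.1, -114.2]
contact_force: [-0.1, 0.2, -0.9]
gripper_width: 0.0202
gripper_force: 22.0
```

```bash
cat > look2.py <<'E'
from h import *
import sys
s=r.get_state(); print(s['time_s'],s['tcp_pos'].round(4),s['eef_rot'].round(1),s['gripper_width'],s['contact_force'].round(1))
t=s['tcp_pos']; ims=[]
for n in ['side','scene','wrist']:
  c,T=cam(n); np.savez('v_'+n,T=T,k=[c['fx'],c['fy'],c['cx'],c['cy']],f=c['frame'])
  h=55 if n!='wrist' else 90
  u,v=proj(c,T,np.array([.5505,.0055,.11])).astype(int); u0,v0=u-h,min(max(v-h,0),400-2*h); S=500/2/h if 0 else 266/2/h*1.5
  a=cv2.resize(c['frame'][v0:v0+2*h,u0:u0+2*h],(400,400),interpolation=2).copy(); print(n,u0,v0,400/2/h)
  yh=np.array([np.sin(np.radians(24.1)),np.cos(np.radians(24.1)),0])
  if n!='wrist':
    for p in [np.array([.5505,.0055,.098])+k*yh for k in (-.05,0,.05)]+[t]:
      q=(proj(c,T,p)-[u0,v0])*400/2/h; cv2.circle(a,tuple(int(x) for x in q),2,(255,0,255),-1)
    ims.append(a)
  cv2.imwrite(sys.argv[1]+'_'+n+'.png',cv2.cvtColor(a,cv2.COLOR_RGB2BGR))
cv2.imwrite(sys.argv[1]+'.png',cv2.cvtColor(np.hstack(ims),cv2.COLOR_RGB2BGR))
E
python3 look2.py pics/over
```

```text
17.15 [0.5503 0.0045 0.2154] [ 1.799e+02 -1.000e-01 -1.142e+02] 0.02018669943270375 [-0.1  0.2 -0.9]
side 265 141 3.6363636363636362
scene 261 136 3.6363636363636362
wrist 235 110 2.2222222222222223
```

View pics/over.png

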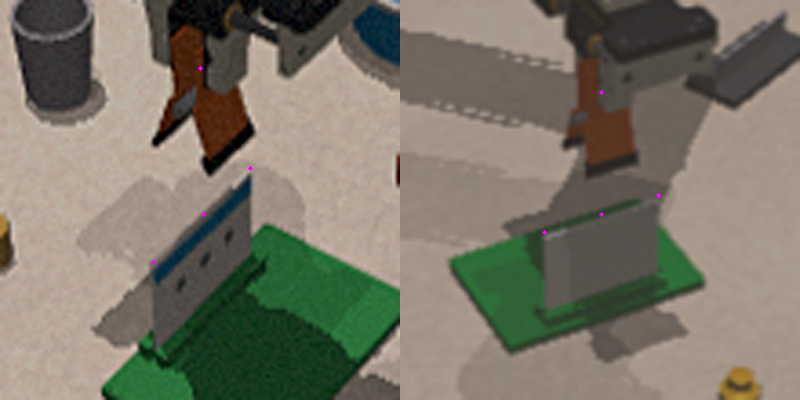

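```bash
python3 - <<'E'
from h import *
t=np.array([.5503,.0045,.2154]); a=np.radians(24.1)
X=np.array([np.cos(a),-np.sin(a),0]); Y=np.array([np.sin(a),np.cos(a),0]); Z=np.array([0,0,1.])
m=np.array([.5505,.0055,.098])
for n,(u0,v0,S) in dict(side=(265,141,3.636),scene=(261,136,3.636),wrist=(235,110,2.222)).items():
    d=np.load(f'v_{n}.npz'); c=dict(zip(['fx','fy','cx','cy'],d['k'])); T=d['T']
    P=lambda p:((proj(c,T,p)-[u0,v0])*S).round().astype(int).tolist()
    for z in (-.053,-.057): print(n,z,'-x jaw',P(t-.0185*X-.022*Y+z*Z),P(t-.0185*X+.022*Y+z*Z),'+x jaw',P(t+.0185*X-.022*Y+z*Z),P(t+.0185*X+.022*Y+z*Z))
    print('card',P(m-.05*Y),P(m+.05*Y),'1cm x',np.array(P(m+.01*X))-P(m),'1cm y',np.array(P(m+.01*Y))-P(m))
E
```

```text
side -0.053 -x jaw [249, 129] [205, 171] +x jaw [199, 104] [155, 145]
side -0.057 -x jaw [249, 134] [205, 176] +x jaw [200, 109] [155, 150]
card [251, 169] [153, 263] 1cm x [-13  -7] 1cm y [-10   9]
scene -0.053 -x jaw [164, 144] [216, 128] +x jaw [186, 171] [238, 154]
scene -0.057 -x jaw [164, 148] [216, 132] +x jaw [186, 175] [238, 159]
card [144, 233] [258, 196] 1cm x [6 7] 1cm y [11 -4]
wrist -0.053 -x jaw [252, 183] [249, 296] +x jaw [147, 183] [151, 296]
wrist -0.057 -x jaw [251, 180] [248, 291] +x jaw [148, 180] [151, 292]
card [200, 85] [201, 292] 1cm x [-21   0] 1cm y [ 0 21]
```

View pics/over_wrist.png

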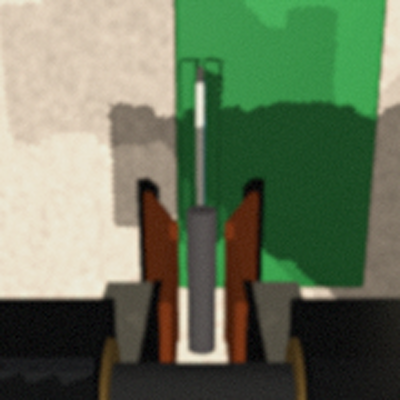

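The wrist view shows the card edge (column 200) midway between the jaws (columns 147 and 252) and parallel to them. The side and scene views agree, so I'll lower the clip.

Call:
{"name": "drive_tool", "arguments": {
  "commands": [
    {"tx": 0, "ty": 0, "tz": -0.04, "turn": 0, "hand": 1},
    {"tx": 0, "ty": 0, "tz": -0.07, "turn": 0, "hand": 1},
    {"tx": 0, "ty": 0, "tz": -0.1, "turn": 0, "hand": 1},
    {"tx": 0, "ty": 0, "tz": -0.12, "turn": 0, "hand": 1},
    {"tx": 0, "ty": 0, "tz": -0.132, "turn": 0, "hand": 1},
    {"tx": 0, "ty": 0, "tz": -0.132, "turn": 0, "hand": 1},
    {"tx": 0, "ty": 0, "tz": -0.132, "turn": 0, "hand": 1},
    {"tx": 0, "ty": 0, "tz": -0.132, "turn": 0, "hand": 1}
  ]
}}

```text
time_s: 18.1
tcp_pos: [0.5514, 0.0054, 0.1382]
eef_rot: [-179.9, 0.1, -114.1]
contact_force: [0.4, -0.2, -0.9]
gripper_width: 0.02
gripper_force: 22.0
```

```bash
python3 look2.py pics/low
```

```text
18.1 [0.5514 0.0054 0.1382] [-1.799e+02  1.000e-01 -1.141e+02] 0.019985482334627658 [ 0.4 -0.2 -0.9]
side 265 141 3.6363636363636362
scene 261 136 3.6363636363636362
wrist 236 142 2.2222222222222223
```

View pics/low.png

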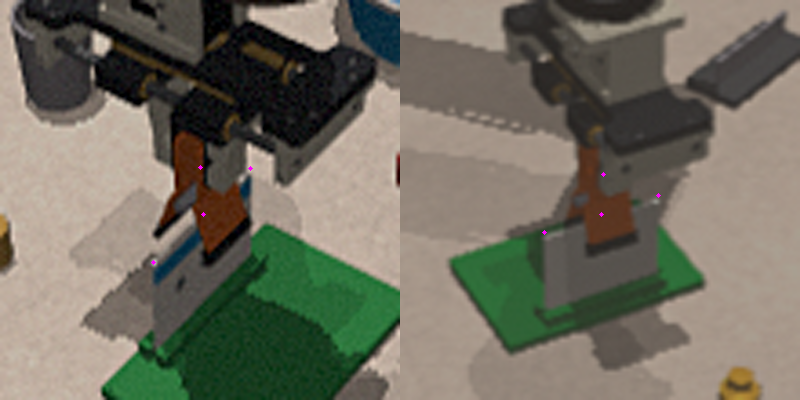

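The jaws straddle the card with their tips about 11 mm below the edge: the side view suggests about 5 mm, the scene view about 14 mm. I'll lower it 6 mm more for margin.

Call:
{"name": "drive_tool", "arguments": {
  "commands": [
    {"tx": 0, "ty": 0, "tz": -0.005, "turn": 0, "hand": 1},
    {"tx": 0, "ty": 0, "tz": -0.01, "turn": 0, "hand": 1},
    {"tx": 0, "ty": 0, "tz": -0.01, "turn": 0, "hand": 1},
    {"tx": 0, "ty": 0, "tz": -0.01, "turn": 0, "hand": 1},
    {"tx": 0, "ty": 0, "tz": -0.01, "turn": 0, "hand": 1},
    {"tx": 0, "ty": 0, "tz": -0.01, "turn": 0, "hand": 1},
    {"tx": 0, "ty": 0, "tz": -0.01, "turn": 0, "hand": 1},
    {"tx": 0, "ty": 0, "tz": -0.01, "turn": 0, "hand": 1}
  ]
}}

```text
time_s: 19.05
tcp_pos: [0.5509, 0.0052, 0.1314]
eef_rot: [-180.0, 0.0, -114.1]
contact_force: [0.3, -0.4, -0.3]
gripper_width: 0.02
gripper_force: 22.0
```

```bash
python3 look2.py pics/fin
```

```text
19.05 [0.5509 0.0052 0.1314] [-180.     0.  -114.1] 0.01996304473881834 [ 0.3 -0.4 -0.3]
side 265 141 3.6363636363636362
scene 261 136 3.6363636363636362
wrist 235 146 2.2222222222222223
```

View pics/fin_wrist.png

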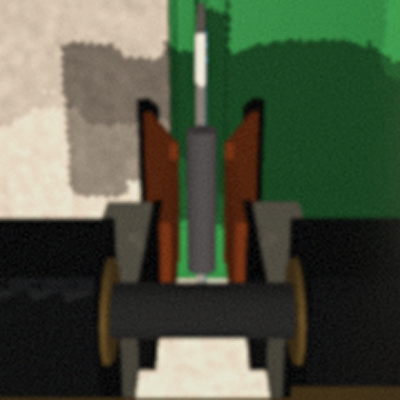

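The card edge runs at column 200, centred between the jaws at 150 and 250. The contact force is about zero and the tips are about 17 mm below the edge, so I'm handing in.

```bash
python3 -c "
from plant import r
print(r.close_job())"
```

```text
the job is handed in; nothing more can be done
None
```

The job is handed in: both lumps are in the tub, and the clip is held squeezed open astride the middle of the card's top edge, jaw tips about 17 mm below it by my estimate and no contact force felt; the hand-in returned no verdict.

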